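# Put the lids back on the sample tubs

### The job

The four open sample tubs on the greenhouse bench each have their own lid, but the lids are piled up in one stack. Take the stack apart and close every tub with the lid of its own shape and size, so that each lid lies level and fully home. Leave the tubs standing where they are, and do not disturb the potted seedling or the tube rack.

Things in the scene. Friction and masses are not known exactly. Their poses are not given: they have to be found in the camera images.
- lid_small: Grey slip lid, 18 mm tall: flat 5 mm top, 2.5 mm thick skirt, 13 mm deep inside. The small round one, 38 mm across; on top of the stack at the start. Origin: centre of the lid's lower rim, z up.
- lid_round: Grey slip lid, 18 mm tall: flat 5 mm top, 2.5 mm thick skirt, 13 mm deep inside. The larger round one, 52 mm across; second from the top of the stack. Origin: centre of the lid's lower rim, z up.
- lid_square: Grey slip lid, 18 mm tall: flat 5 mm top, 2.5 mm thick skirt, 13 mm deep inside. The square one, 60 x 60 mm, sides along its x and y; third from the top of the stack. Origin: centre of the lid's lower rim, z up.
- lid_oblong: Grey slip lid, 18 mm tall: flat 5 mm top, 2.5 mm thick skirt, 13 mm deep inside. The oblong one, 102 mm along its x, 66 mm along its y; at the bottom of the stack, lying on the bench. Origin: centre of the lid's lower rim, z up. The stack is piled by hand: neighbours are off-centre by a few mm and turned by up to 0.2 rad (round ones any way).
- tub_small: Open white tub, upright, loose on the bench. Small round tub, body 35 mm across, 48 mm tall, holding a paper desiccant capsule. Top 15 mm: tapered neck, 28 mm wide at its foot, 21 mm at the mouth; the lid's skirt slides over it (6 mm room all round at the mouth). Lid home: its top rests on the mouth, lid origin 35 mm above the tub's. Origin: centre of underside, z up.
- tub_round: Open white tub, upright, loose on the bench. Larger round tub, body 49 mm across, 60 mm tall, holding three vials. Top 15 mm: tapered neck, 42 mm wide at its foot, 35 mm at the mouth; the lid's skirt slides over it (6 mm room all round at the mouth). Lid home: its top rests on the mouth, lid origin 47 mm above the tub's. Origin: centre of underside, z up.
- tub_square: Open white tub, upright, loose on the bench. Square tub, body 57 x 57 mm with sides along its x and y, 56 mm tall, holding paper seed packets. Top 15 mm: tapered neck, 50 x 50 mm wide at its foot, 43 x 43 mm at the mouth; the lid's skirt slides over it (6 mm room all round at the mouth). Lid home: its top rests on the mouth, lid origin 43 mm above the tub's. Origin: centre of underside, z up.
- tub_oblong: Open white tub, upright, loose on the bench. Oblong tub, body 99 mm along its x and 63 mm along its y, 50 mm tall, holding wheat ears. Top 15 mm: tapered neck, 92 x 56 mm wide at its foot, 85 x 49 mm at the mouth; the lid's skirt slides over it (6 mm room all round at the mouth). Lid home: its top rests on the mouth, lid origin 37 mm above the tub's. Origin: centre of underside, z up.
- seedling: bystander to be left alone: black plastic pot, 72 mm across, 62 mm tall, with young wheat leaves to about 130 mm and a white label, loose. Origin: centre of the underside, z up.
- tube_rack: bystander to be left alone: white block of small tubes, 90 mm along its x, 52 mm along its y, 41 mm tall, loose. Origin: centre of the underside, z up.
Mind the look-alikes: they are no part of the job. Leave any purple look-alike of the tub_oblong alone.

How it is judged (in metres and radians):
At the end, for the whole second after the job is handed in: Each lid (small, round, square, oblong) sits on its own tub: centres within 7 mm of one another seen from above, lid within 3 mm of its fully home height, lid and tub level within 0.07 rad, each tub within 40 mm of where it started, and all lids and tubs at rest (horizontal distance between lid_small and tub_small below 0.007 m and z of lid_small in the frame of tub_small between 0.032 and 0.038 m and angle between each of lid_small, tub_small, lid_round, tub_round, lid_square, tub_square, lid_oblong, tub_oblong's own z axis and vertical below 0.07 rad and distance of each of tub_small, tub_round, tub_square, tub_oblong from where it was at the start of the episode below 0.04 m and linear speed of each of lid_small, tub_small, lid_round, tub_round, lid_square, tub_square, lid_oblong, tub_oblong below 0.02 m/s and horizontal distance between lid_round and tub_round below 0.007 m and z of lid_round in the frame of tub_round between 0.044 and 0.05 m and horizontal distance between lid_square and tub_square below 0.007 m and z of lid_square in the frame of tub_square between 0.04 and 0.046 m and horizontal distance between lid_oblong and tub_oblong below 0.007 m and z of lid_oblong in the frame of tub_oblong between 0.034 and 0.04 m); the robot touches nothing.
It fails at once if the potted seedling is shoved more than 25 mm or tipped (distance of seedling from where it was at the start of the episode above 0.025 m or angle between seedling's own z axis and vertical above 0.3 rad).
It fails at once if the tube rack is shoved more than 25 mm or tipped (distance of tube_rack from where it was at the start of the episode above 0.025 m or angle between tube_rack's own z axis and vertical above 0.3 rad).
It also fails if it takes over 136 s, if anything falls off the work surface, if the arm or the gripper's body presses on something with over 40 N, if the wrist force passes 120 N, or if a joint passes its speed limit or range.

### The arm

A 7-joint arm with a two-finger parallel gripper is mounted at the origin on the work surface. World frame = base frame: x ahead of the robot, y to its left, z up, the work surface at z = 0. Lengths are in mm, angles in rad, forces in N, time in s.
With the tool pointing down it reaches from about 425 to 925 mm from the base axis. Payload 6.8 kg.
Tool frame: the origin (TCP) lies midway between the tips of the shut fingers; the grasp point (between the pads) lies 19 mm behind it; z points along the fingers, y is the line along which they close (so a half turn about z gives the same grasp; the last joint's range is limited). The gripper opens to 85 mm and grips with 20 to 120 N. Pads are 22 mm wide; open, the fingers measure 114 mm over their backs; the gripper's body (76 mm by 85 mm) begins 54 mm behind the grasp point. The pads swing forward as they close: fully open they stand 13 mm farther back than shut.
Start: joints at [1.119, 0.477, 0.022, 1.555, -0.011, 1.109, -0.083], TCP at [227.53, -635.513, 231.308] pointing down, gripper open.
Joint ranges: [-2.96, 2.96], [-0.34, 2.1], [-1.41, 1.46], [0.24, 2.44], [-1.37, 4.51], [0.17, 1.92], [-2.96, 2.96]. Speed limits (rad/s): [2.39, 2.39, 3.14, 3.14, 3.14, 3.14, 3.14].

### API

Orientations are given as a unit quaternion [w, x, y, z].
In Python, from rig import observe, grab_frame, sign_off gives the robot as it stands.
- The arm moves only by the tool drive_tool, never from a script. Its arguments are lists of equal length, an entry for each row: "slide": the shift along the tool's x, y, z as a fraction of full scale, a list of three; "twist": the turn about the tool's z as a fraction of full scale. In form: {"slide": [[tx, ty, tz], ...], "twist": [twist, ...]}. A call has 1 to 20 rows; each row shifts and turns the commanded pose from where the row before left it, along the tool's axes as they then stand; what a row does not reach is not made up. Full scale, the value 1, is 100 mm for a shift and 30 degrees for a turn. A row lasts 1/8 s, in which the tool goes at most 62.5 mm and 10.7 degrees, less where a joint would pass 70% of its speed; a pose out of reach is approached as far as the arm can. A call with a number of a shift or a turn outside -1 to 1 is refused whole. A call with a gripper value outside its range is refused whole. "grip" is the opening, from 0 (shut) to 1 (fully open), set as the call begins (left out, the last holds). The fingers move at their own pace and stop on an object; "grip_force" is the grip in N (left out, the last holds). Time passes only in rows, so rows that do not move let the fingers close. It gives the time, the measured TCP pose, the force, the opening and the grip force at its end, in the units of the state.
- observe(): the state, without advancing time (a new reading comes with each control period).
- grab_frame(name): name is "scene" or "top"; returns a dict with "pixels" (420x560x3 uint8, blue, green, red), "fovy" (degrees; the focal length in pixels is half the picture's height over the tangent of half this angle, whatever the lens; pixels are square), "cx", "cy" (the principal point, pixels), "extrinsics" (4x4, takes a point from world to camera coordinates). Camera axes: x right, y down, z forward; pixel columns grow to the right and rows downward; lengths in mm; the calibration is good to about 2 mm. A picture is of the moment at which its call begins. There is no depth.
- sign_off(): hands the job in; it is judged then, once.
The state is a dict: "time_s": time; "qpos": joint angles; "joint_vel": joint speeds; "joint_efforts": joint torques, N m; "position": TCP position; "tcp_rot": TCP orientation; "contact_force": force on the tool from outside, world axes, zero at the start; "torque": the same for the moment, N m; "opening": finger opening in mm; "finger_force": force on a finger pad.
Only numpy, scipy, OpenCV 4.12 (cv2) and the standard library are available. Lean on these libraries where they do the work, as an engineer would, in place of code of your own. Each camera call takes 0.05 s, during which the arm holds its last target. There are 200 camera calls.

## Working session

There is one attempt and no reset: what is moved stays moved. The work goes in short steps, Python scripts to look and compute and a tool call to move; the robot and the scene stay as the last step left them, time stands still between calls to the robot, and variables do not carry over. Pictures are saved under pics/ and viewed, at most 14 in all, crops included, and the job is handed in when it is done.

Besides the shell and the picture viewer there is one more tool, called after ">>>" as name(argument=value, ...), one argument or row to a line, values as JSON. drive_tool: Moves the arm, as the interface text tells. Shift numbers are shares of 100 mm and turn numbers shares of 30 degrees, none past 1 either way. Its arguments: {"type":"object","properties":{"slide":{"type":"array","items":{"type":"array","items":{"type":"number"}}},"twist":{"type":"array","items":{"type":"number"}},"grip":{"type":"number"},"grip_force":{"type":"number"}},"required":["slide","twist"]}

```bash
mkdir -p pics; ls; cat > h.py <<'E'
import numpy as np,cv2,json
from rig import observe,grab_frame
def shot(n,f):
    d=grab_frame(n); cv2.imwrite(f,d["pixels"]); 
    np.savez(f[:-4]+".npz",**{k:np.array(v) for k,v in d.items()}); return d
def load(f): return dict(np.load(f))
def K(d):
    f=210/np.tan(np.radians(float(d["fovy"]))/2); return f,float(d["cx"]),float(d["cy"])
def ray(d,u,v,z):
    f,cx,cy=K(d);E=np.array(d["extrinsics"]);R,t=E[:3,:3],E[:3,3]
    o=-R.T@t;w=R.T@np.array([(u-cx)/f,(v-cy)/f,1.]);return o+w*(z-o[2])/w[2]
def proj(d,p):
    f,cx,cy=K(d);E=np.array(d["extrinsics"]);q=E[:3,:3]@np.array(p,float)+E[:3,3];return f*q[0]/q[2]+cx,f*q[1]/q[2]+cy
E
python3 - <<'E'
from h import *
for n in("scene","top"):
    d=shot(n,f"pics/{n}0.png");E=d["extrinsics"];E=np.array(E);print(n,K(d),(-E[:3,:3].T@E[:3,3]).round(),E[:3,:3].round(2).tolist())
print(observe())
E
```

```text
pics
scene (np.float64(393.1132914418394), 284.26609689155094, 210.3171189245565) [1052. -495.  643.] [[0.68, 0.73, 0.02], [0.45, -0.4, -0.8], [-0.58, 0.55, -0.6]]
top (np.float64(398.59679848860736), 274.2384327711995, 213.10128611116457) [372.  36. 966.] [[-0.01, -1.0, 0.02], [-0.99, 0.01, -0.11], [0.11, -0.02, -0.99]]
{'time_s': 0.1, 'qpos': array([ 1.11890831,  0.47773475,  0.0223335 ,  1.55634733, -0.0114894 ,
        1.10929511, -0.08314091]), 'joint_vel': array([-8.19575953e-04, -2.02299621e-03, -2.26932052e-04, -3.55783434e-03,
        8.23153682e-04, -4.25378080e-04, -9.08339246e-05]), 'joint_efforts': array([ 5.49172692e-03, -5.97753239e+01,  1.61410119e+00, -2.81953955e+01,
        1.27915945e-02,  5.01187387e-03, -2.12217896e-05]), 'position': array([ 227.32563537, -635.00423874,  230.4133662 ]), 'tcp_rot': array([-8.02838046e-04,  9.85262909e-01,  1.71044770e-01, -2.03448709e-04]), 'contact_force': array([ 0.08030679,  0.30573681, -0.16344331]), 'torque': array([0.02201585, 0.01069234, 0.01539056]), 'finger_force': 0.0, 'opening': 85.40104304696837}
```

View pics/top0.png

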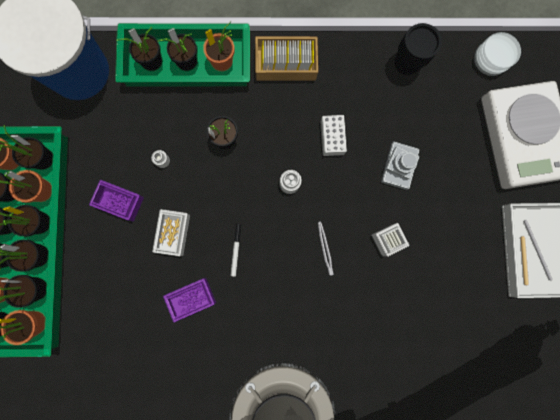

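View pics/scene0.png

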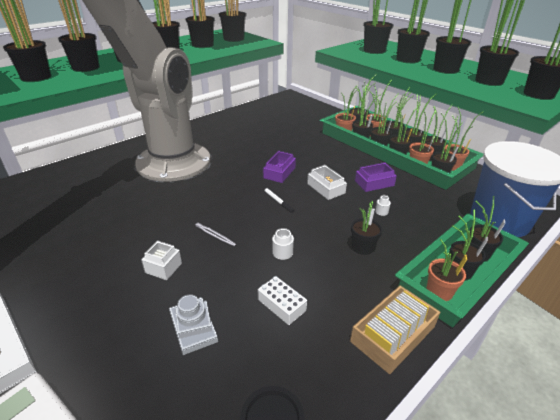

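Top view: small tub (160,158), round tub (290,181), square tub (391,240), white oblong tub (171,233) and stack (402,165). The rack is at (334,134) and the seedling at (222,132). The oblong candidates are white (171,233) and purple (115,200) and (189,300). The white one with the wheat ears fits the description. I'll confirm that in a crop.

```bash
python3 - <<'E'
from h import *
d=load("pics/top0.npz");s=load("pics/scene0.npz")
def crop(im,c,w=34):
    u,v=c;return cv2.resize(im[v-w:v+w,u-w:u+w],(260,260),interpolation=cv2.INTER_CUBIC)
T=[(160,158),(290,181),(391,240),(171,233),(402,165)];S=[(383,205),(283,244),(162,259),(327,181),(192,322)]
a=[crop(d["pixels"],c) for c in T];b=[crop(s["pixels"],c) for c in S]
cv2.imwrite("pics/c1.png",np.vstack([np.hstack(a[:3]),np.hstack(a[3:]+[b[4]])]))
cv2.imwrite("pics/c2.png",np.vstack([np.hstack(b[:3]),np.hstack(b[3:]+[b[0]])]))
for nm,im,seeds in(("top",d,T),("scene",s,S)):
    p=im["pixels"];m=((p.min(2)>75)&(p.max(2).astype(int)-p.min(2)<60)).astype(np.uint8)
    for c in seeds:
        cs,_=cv2.findContours(m,cv2.RETR_EXTERNAL,cv2.CHAIN_APPROX_NONE)
        k=max(cs,key=lambda q:cv2.pointPolygonTest(q,c,True));print(nm,c,cv2.boundingRect(k),cv2.minAreaRect(k),cv2.contourArea(k))
E
```

```text
top (160, 158) (151, 150, 19, 18) ((160.5, 158.00001525878906), (18.782970428466797, 15.652474403381348), 26.56505012512207) 225.5
top (290, 181) (280, 169, 22, 25) ((290.5, 181.0), (24.0, 21.0), 90.0) 385.0
top (391, 240) (372, 223, 38, 34) ((390.60003662109375, 239.70004272460938), (26.832815170288086, 29.068885803222656), 63.43495178222656) 730.0
top (171, 233) (152, 209, 38, 48) ((170.7567596435547, 232.45945739746094), (31.235807418823242, 45.04532241821289), 9.462322235107422) 1315.5
top (402, 165) (382, 141, 38, 48) ((400.8917236328125, 164.96817016601562), (30.24822998046875, 42.437808990478516), 16.389541625976562) 1158.0
scene (383, 205) (365, 194, 26, 32) ((379.1910400390625, 210.99440002441406), (17.06596565246582, 35.4039306640625), 32.0053825378418) 313.0
scene (283, 244) (271, 228, 24, 32) ((282.5, 243.5), (31.0, 23.0), 90.0) 588.0
scene (162, 259) (141, 240, 41, 41) ((161.5, 260.0000305175781), (38.460365295410156, 37.11872863769531), 26.56505012512207) 1114.5
scene (327, 181) (307, 164, 41, 36) ((327.265380859375, 181.87306213378906), (41.66025161743164, 28.24126434326172), 37.87498474121094) 930.0
scene (192, 322) (169, 294, 50, 61) ((192.6194305419922, 321.9941101074219), (56.84144973754883, 39.12199783325195), 73.1416015625) 1926.5
```

View pics/c1.png

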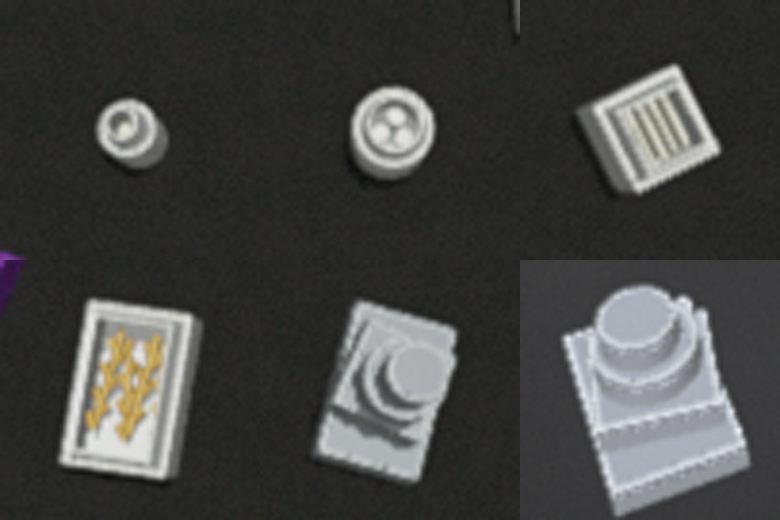

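View pics/c2.png

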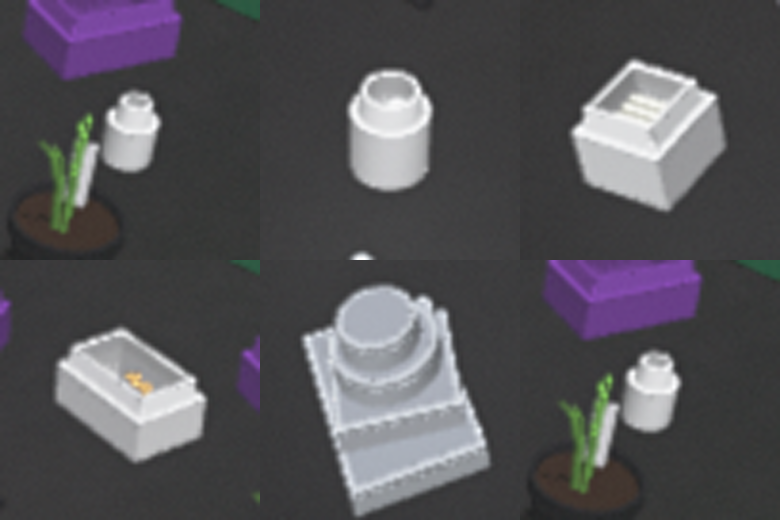

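The crop confirms the white tub with wheat ears at (171,233) as tub_oblong; the purple ones are decoys. Next I'll take precise rays from the bright top faces.

```bash
python3 - <<'E'
from h import *
d=load("pics/top0.npz");s=load("pics/scene0.npz")
T=dict(small=(160,158,48,33),round=(290,181,60,45),square=(391,240,56,41),oblong=(171,233,50,35))
for n,(u,v,h,sh) in T.items():
    w=34;g=d["pixels"][v-w:v+w,u-w:u+w].min(2);g=cv2.resize(g,None,fx=4,fy=4,interpolation=cv2.INTER_CUBIC)
    for th in(150,165,180):
        m=(g>th).astype(np.uint8);cs,_=cv2.findContours(m,cv2.RETR_EXTERNAL,cv2.CHAIN_APPROX_NONE)
        k=max(cs,key=cv2.contourArea)[:,0,:]
        P=np.array([ray(d,(a+.5)/4-.5+u-w,(b+.5)/4-.5+v-w,sh)[:2] for a,b in k],np.float32)
        r=cv2.minAreaRect(P);print(n,th,np.round(r[0],1),np.round(r[1],1),round(r[2],1),"circ",np.round(cv2.minEnclosingCircle(P)[0],1))
# hand-read points: crop scale 260/68
def loc(im,c,x,y,z): k=68/260;return ray(im,c[0]-34+(x+.5)*k-.5,c[1]-34+(y+.5)*k-.5,z)[:2].round(1)
TS=(402,165);SS=(192,322)
print("small lid top",loc(d,TS,156,114,72),"scene",loc(s,SS,117,57,72))
print("round lid top-disc", loc(d,TS,145,119,54))
print("oblong corners top",[loc(d,TS,*p,18).tolist() for p in((97,41),(196,67),(161,220),(57,194))])
print("oblong near scene",[loc(s,SS,*p,18).tolist() for p in((92,232),(222,182),(45,72))])
print("square top near scene",[loc(s,SS,*p,36).tolist() for p in((75,168),(205,133))])
print("tub mouths scene: small",loc(s,(383,205),137,103,48),"round",loc(s,(283,244),130,92,60),"sq",loc(s,(162,259),120,99,56),"obl",loc(s,(327,181),128,108,50))
print("tub mouths top: small",loc(d,(160,158),125,128,48),"round",loc(d,(290,181),134,124,60))
print("seedling",ray(d,222,132,62)[:2],"rack",ray(d,334,134,41)[:2],"purple",ray(d,115,200,45)[:2])
E
```

```text
small 150 [607.8 287.3] [34.9 34.6] 89.7 circ [607.7 287.5]
small 165 [607.7 287.5] [34.2 33.8] 44.6 circ [607.8 287.6]
small 180 [607.8 287.6] [33.4 31.9] 1.0 circ [607.9 287.6]
round 150 [548.3 -23.5] [48.2 48.9] 89.3 circ [548.4 -23.7]
round 165 [548.3 -23.8] [47.9 48.3] 44.6 circ [548.6 -23.7]
round 180 [548.3 -23.5] [47.  47.7] 89.3 circ [548.5 -23.8]
square 150 [ 407.6 -259.1] [59.  59.1] 25.3 circ [ 407.7 -259.2]
square 165 [ 407.6 -259.1] [58.2 58.3] 25.0 circ [ 407.7 -259.3]
square 180 [ 407.7 -259.2] [57.4 57.5] 25.0 circ [ 407.8 -259.4]
oblong 150 [429.3 258.3] [ 65.1 100.6] 81.1 circ [429.2 258.6]
oblong 165 [429.2 258.4] [64.2 99.9] 81.2 circ [429.4 258. ]
oblong 180 [429.3 258.4] [63.3 99.3] 81.1 circ [429.3 258. ]
small lid top [ 587.2 -294.9] scene [ 591.5 -296. ]
round lid top-disc [ 588.4 -294.6]
oblong corners top [[648.2, -279.0], [630.8, -342.2], [531.6, -314.9], [548.8, -249.1]]
oblong near scene [[630.1, -341.4], [648.0, -280.5], [531.6, -310.1]]
square top near scene [[606.8, -333.8], [631.2, -276.8]]
tub mouths scene: small [612.6 285.8] round [552.6 -25.6] sq [ 412.8 -261.1] obl [435.5 250.7]
tub mouths top: small [604.4 284.8] round [547.8 -23.3]
seedling [659.61546869 135.02990776] rack [ 660.24978613 -130.00036564] purple [504.35352894 383.22944563]
```

Shoulder sizes match (34, 48, 58, 64x100 mm). Heading to the small lid first.

```bash
cat >> h.py <<'E'
def plan(x,y,z,yaw=None):
    o=observe();p=np.array(o["position"]);w,a,b,c=o["tcp_rot"]
    X=np.array([1-2*(b*b+c*c),2*(a*b+w*c)]);ps=np.degrees(np.arctan2(X[1],X[0]));X/=np.linalg.norm(X);Y=np.array([X[1],-X[0]])
    D=np.array([x,y])-p[:2];dt=0 if yaw is None else -(yaw-ps)
    dt=(dt+90)%180-90 if abs(dt)>90 else dt
    print("t",round(o["time_s"],2),"pos",p.round(1),"yaw",ps.round(2),"open",round(o["opening"],1),"F",np.round(o["contact_force"],1),
      "\nslide total",np.round([D@X/100,D@Y/100,(p[2]-z)/100],3),"twist total",round(dt/30,3))
E
python3 -c "
from h import *
plan(588.5,-295.5,150)"
```

```text
t 0.1 pos [ 227.3 -635.   230.4] yaw 19.7 open 85.4 F [ 0.1  0.3 -0.2] 
slide total [ 4.545 -1.979  0.804] twist total 0.0
```

>>> drive_tool(
  slide=[
    [0.379,-0.165,0],
    [0.379,-0.165,0],
    [0.379,-0.165,0],
    [0.379,-0.165,0],
    [0.379,-0.165,0],
    [0.379,-0.165,0],
    [0.379,-0.165,0],
    [0.379,-0.165,0],
    [0.379,-0.165,0.2],
    [0.379,-0.165,0.2],
    [0.379,-0.165,0.2],
    [0.379,-0.165,0.2],
    [0,0,0],
    [0,0,0],
    [0,0,0],
  ],
  twist=[0,0,0,0,0,0,0,0,0,0,0,0,0,0,0],
  grip=1,
)

```text
time_s: 1.98
position: [588.1, -297.6, 151.8]
tcp_rot: [0.001, 0.985, 0.17, -0.0]
contact_force: [0.2, -0.7, -0.2]
opening: 85.1
finger_force: 0.0
```

```bash
python3 -c "
from h import *
plan(588.5,-295.5,56)"
```

```text
t 1.98 pos [ 588.1 -297.6  151.8] yaw 19.56 open 85.1 F [ 0.2 -0.7 -0.2] 
slide total [ 0.01  -0.018  0.958] twist total 0.0
```

>>> drive_tool(
  slide=[
    [0.01,-0.018,0.25],
    [0,0,0.25],
    [0,0,0.25],
    [0,0,0.1],
    [0,0,0.1],
    [0,0,0],
    [0,0,0],
  ],
  twist=[0,0,0,0,0,0,0],
)

```text
time_s: 2.85
position: [589.8, -294.1, 57.2]
tcp_rot: [0.0, 0.985, 0.171, 0.001]
contact_force: [-0.1, 0.0, 0.6]
opening: 85.5
finger_force: 0.0
```

>>> drive_tool(
  slide=[
    [0,0,0],
    [0,0,0],
    [0,0,0],
    [0,0,0],
    [0,0,0],
    [0,0,0],
    [0,0,0],
    [0,0,0],
  ],
  twist=[0,0,0,0,0,0,0,0],
  grip=0.1,
  grip_force=25,
)

```text
time_s: 3.85
position: [589.5, -293.9, 56.7]
tcp_rot: [0.0, 0.985, 0.171, 0.0]
contact_force: [-1.5, 0.9, 5.2]
opening: 36.6
finger_force: 25.0
```

>>> drive_tool(
  slide=[
    [0,0,-0.1],
    [0,0,-0.3],
    [0,0,-0.4],
    [0,0,-0.4],
    [0,0,-0.25],
    [0,0,0],
    [0,0,0],
  ],
  twist=[0,0,0,0,0,0,0],
)

```text
time_s: 4.72
position: [588.6, -293.5, 200.3]
tcp_rot: [-0.0, 0.985, 0.171, -0.001]
contact_force: [0.0, 0.2, -0.7]
opening: 36.7
finger_force: 25.1
```

```bash
python3 - <<'E'
from h import *
d=shot("top","pics/t1.png");s=shot("scene","pics/s1.png")
p=observe()["position"];print(p)
print([np.round(proj(s,[p[0],p[1],z])) for z in(p[2],p[2]+18)])
f=lambda im,c:cv2.resize(im["pixels"][c[1]-50:c[1]+50,c[0]-50:c[0]+50],(400,400),interpolation=cv2.INTER_CUBIC)
u,v=proj(s,[p[0],p[1],p[2]]);print(u,v)
cv2.imwrite("pics/v1.png",np.hstack([f(s,(int(u),int(v))),f(s,(192,322))]))
plan(607.8,287,200)
E
```

```text
[ 588.4268094  -293.41008301  199.66822637]
[array([179., 250.]), array([177., 241.])]
178.55563855542442 249.5473535907998
t 4.83 pos [ 588.4 -293.4  199.7] yaw 19.7 open 36.4 F [-0.2 -0.  -0.3] 
slide total [ 2.139e+00 -5.399e+00 -3.000e-03] twist total 0.0
```

View pics/v1.png

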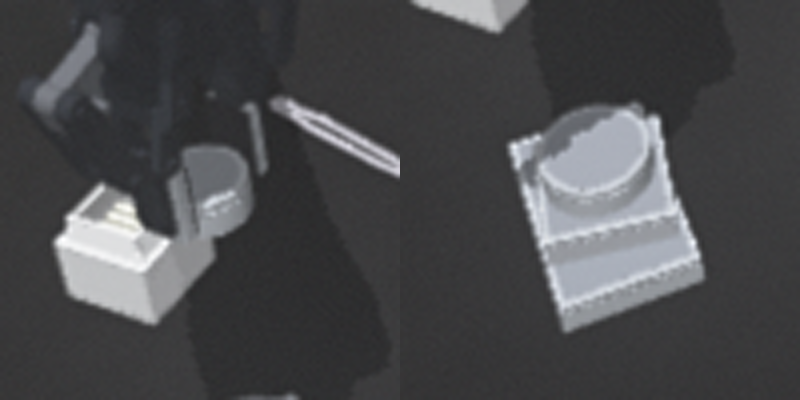

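>>> drive_tool(
  slide=[
    [0.08,-0.2,0],
    [0.16,-0.4,0],
    [0.16,-0.4,0],
    [0.16,-0.4,0],
    [0.16,-0.4,0],
    [0.16,-0.4,0],
    [0.16,-0.4,0],
    [0.16,-0.4,0],
    [0.16,-0.4,0],
    [0.16,-0.4,0],
    [0.16,-0.4,0],
    [0.16,-0.4,0],
    [0.16,-0.4,0],
    [0.139,-0.399,0],
    [0,0,0],
    [0,0,0],
  ],
  twist=[0,0,0,0,0,0,0,0,0,0,0,0,0,0,0,0],
)

```text
time_s: 6.82
position: [607.7, 286.9, 200.7]
tcp_rot: [0.0, 0.985, 0.172, -0.001]
contact_force: [0.4, -0.8, -0.1]
opening: 36.4
finger_force: 25.1
```

```bash
python3 -c "
from h import *
plan(607.5,287,60)"
```

```text
t 6.83 pos [607.7 286.9 200.7] yaw 19.76 open 36.4 F [ 0.4 -0.8 -0.1] 
slide total [-2.000e-03 -1.000e-03  1.407e+00] twist total 0.0
```

>>> drive_tool(
  slide=[
    [0,0,0.3],
    [0,0,0.3],
    [0,0,0.3],
    [0,0,0.3],
    [0,0,0.15],
    [0,0,0.08],
    [0,0,0],
    [0,0,0],
  ],
  twist=[0,0,0,0,0,0,0,0],
)

```text
time_s: 7.82
position: [609.5, 287.0, 59.5]
tcp_rot: [-0.0, 0.985, 0.171, 0.001]
contact_force: [0.4, -0.0, -0.7]
opening: 36.7
finger_force: 25.1
```

```bash
python3 - <<'E'
from h import *
d=shot("top","pics/t2.png");s=shot("scene","pics/s2.png")
u,v=383,205
f=lambda im,c:cv2.resize(im["pixels"][c[1]-30:c[1]+30,c[0]-30:c[0]+30],(400,400),interpolation=cv2.INTER_CUBIC)
cv2.imwrite("pics/v2.png",np.hstack([f(s,(u,v)),f(d,(160,158))]))
plan(607.5,287,40)
E
```

```text
t 7.92 pos [609.3 287.   59.4] yaw 19.69 open 36.4 F [ 0.2  0.7 -0.1] 
slide total [-0.017 -0.006  0.194] twist total 0.0
```

View pics/v2.png

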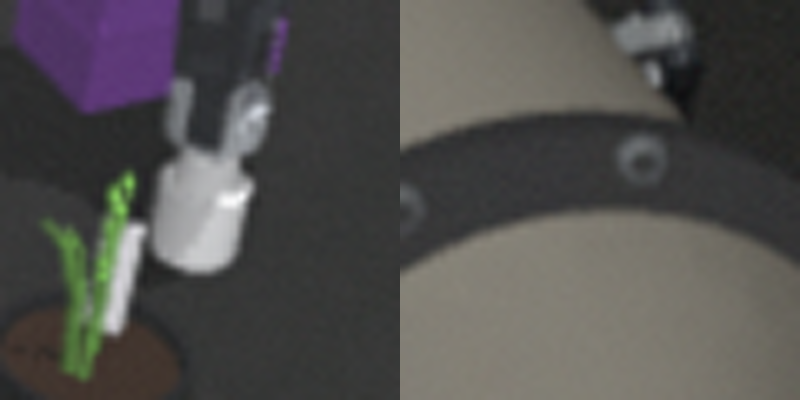

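The scene crop shows the lid at about column 219 and the neck axis at about 210, so the lid sits roughly 3 mm too far along tool x. I'll shift it back and lower it.

>>> drive_tool(
  slide=[
    [-0.04,-0.005,0],
    [0,0,0.05],
    [0,0,0.05],
    [0,0,0.05],
    [0,0,0.04],
    [0,0,0],
    [0,0,0],
  ],
  twist=[0,0,0,0,0,0,0],
)

```text
time_s: 8.8
position: [605.0, 285.9, 39.5]
tcp_rot: [-0.0, 0.985, 0.171, 0.0]
contact_force: [2.4, 0.0, 1.7]
opening: 36.7
finger_force: 25.3
```

>>> drive_tool(
  slide=[
    [0.01,0,0],
    [0,0,0],
    [0,0,0],
    [0,0,0],
    [0,0,0],
    [0,0,0],
    [0,0,0],
  ],
  twist=[0,0,0,0,0,0,0],
  grip=0.75,
)

```text
time_s: 9.68
position: [605.7, 286.1, 39.3]
tcp_rot: [0.0, 0.985, 0.171, 0.0]
contact_force: [-0.2, -0.0, -0.1]
opening: 64.1
finger_force: 0.0
```

>>> drive_tool(
  slide=[
    [0,0,-0.1],
    [0,0,-0.3],
    [0,0,-0.4],
    [0,0,-0.4],
    [0,0,-0.4],
    [0.2,0.4,0],
    [0.2,0.4,0],
    [0.2,0.4,0],
    [0.2,0.4,0],
    [0,0,0],
    [0,0,0],
  ],
  twist=[0,0,0,0,0,0,0,0,0,0,0],
  grip=1,
)

```text
time_s: 11.05
position: [734.5, 163.2, 199.6]
tcp_rot: [-0.001, 0.985, 0.171, -0.0]
contact_force: [-1.3, 0.7, 0.8]
opening: 85.4
finger_force: 0.0
```

```bash
python3 - <<'E'
from h import *
d=shot("top","pics/t3.png");s=shot("scene","pics/s3.png")
f=lambda im,c,w:cv2.resize(im["pixels"][c[1]-w:c[1]+w,c[0]-w:c[0]+w],(400,400),interpolation=cv2.INTER_CUBIC)
cv2.imwrite("pics/v3.png",np.vstack([np.hstack([f(s,(383,205),25),f(d,(160,158),25)]),np.hstack([f(s,(192,322),40),f(d,(402,165),40)])])[:, :])
im=cv2.imread("pics/v3.png");cv2.imwrite("pics/v3.png",cv2.resize(im,(600,600)))
plan(588,-294.5,150)
E
```

```text
t 11.15 pos [734.  164.4 199.7] yaw 19.83 open 85.6 F [-0.3  0.6 -0.1] 
slide total [-2.931  3.822  0.497] twist total 0.0
```

View pics/v3.png

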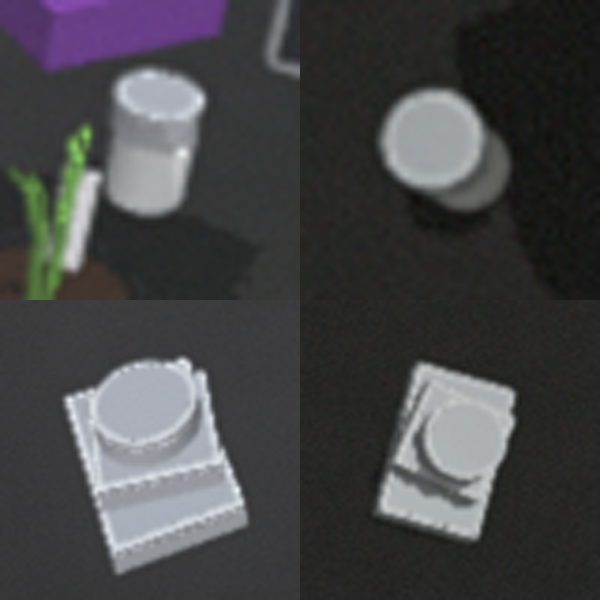

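Small lid is on and level: disc at (432,138) in the composite. The round lid's top disc is at about (466,440) in the top crop and (146,403) in the scene crop.

```bash
python3 - <<'E'
from h import *
d=load("pics/t3.npz");s=load("pics/s3.npz")
r=lambda im,c,x,y,z:ray(im,c[0]-40+(x+.5)/3.75-.5,c[1]-40+(y+.5)/3.75-.5,z)[:2].round(1)
print("round top",r(d,(402,165),166,140,54),"scene",r(s,(192,322),146,103,54))
print("sq scene near",r(s,(192,322),98,193,36),r(s,(192,322),224,161,36))
print("small lid top", ray(d,160-25+(432-300+.5)/6-.5,158-25+138.5/6-.5,53),"scene",ray(s,383-25+159.5/6-.5,205-25+96.5/6-.5,53))
plan(588.5,-296,150)
E
```

```text
round top [ 587.9 -295.4] scene [ 593.2 -294.8]
sq scene near [ 610.3 -334.8] [ 635.3 -279.3]
small lid top [606.72738324 287.5840041   53.        ] scene [610.17139053 286.06285109  53.        ]
t 11.15 pos [734.  164.4 199.7] yaw 19.83 open 85.6 F [-0.3  0.6 -0.1] 
slide total [-2.931  3.837  0.497] twist total 0.0
```

>>> drive_tool(
  slide=[
    [-0.3,0.39,0],
    [-0.293,0.383,0],
    [-0.293,0.383,0],
    [-0.293,0.383,0],
    [-0.293,0.383,0],
    [-0.293,0.383,0],
    [-0.293,0.383,0],
    [-0.293,0.383,0],
    [-0.293,0.383,0],
    [-0.293,0.383,0],
  ],
  twist=[0,0,0,0,0,0,0,0,0,0],
)

```text
time_s: 12.4
position: [587.6, -297.5, 199.9]
tcp_rot: [-0.0, 0.985, 0.172, 0.0]
contact_force: [0.4, -0.4, -0.6]
opening: 85.4
finger_force: 0.0
```

>>> drive_tool(
  slide=[
    [0,0,0],
    [0,0,0],
    [0,0,0],
    [0,0,0],
    [0,0,0],
    [0,0,0],
    [0,0,0.1],
    [0,0,0.1],
    [0,0,0.1],
    [0,0,0.1],
    [0,0,0.1],
    [0,0,0],
    [0,0,0],
  ],
  twist=[0.333,0.333,0.333,0.333,0.333,0.333,0.333,0.333,0.333,0.333,0.333,0,0],
)

```text
time_s: 14.02
position: [588.3, -297.0, 149.9]
tcp_rot: [-0.0, 0.708, -0.707, 0.0]
contact_force: [-0.6, 0.2, 0.2]
opening: 85.1
finger_force: 0.0
```

```bash
python3 -c "
from h import *
plan(590.5,-295,38,-90)"
```

```text
t 14.03 pos [ 588.3 -297.   149.9] yaw -89.93 open 85.1 F [-0.6  0.2  0.2] 
slide total [-0.02  -0.022  1.119] twist total 0.002
```

>>> drive_tool(
  slide=[
    [-0.02,-0.022,0.2],
    [0,0,0.3],
    [0,0,0.3],
    [0,0,0.2],
    [0,0,0.12],
    [0,0,0],
    [0,0,0],
  ],
  twist=[0,0,0,0,0,0,0],
)

```text
time_s: 14.9
position: [590.7, -296.3, 38.3]
tcp_rot: [0.0, -0.706, 0.708, -0.001]
contact_force: [-0.3, 0.9, 0.2]
opening: 85.5
finger_force: 0.0
```

>>> drive_tool(
  slide=[
    [0,0,0],
    [0,0,0],
    [0,0,0],
    [0,0,0],
    [0,0,0],
    [0,0,0],
    [0,0,0],
    [0,0,0],
  ],
  twist=[0,0,0,0,0,0,0,0],
  grip=0.2,
  grip_force=25,
)

```text
time_s: 15.9
position: [590.4, -296.0, 38.2]
tcp_rot: [0.0, -0.706, 0.708, -0.0]
contact_force: [-1.0, 1.5, 5.8]
opening: 50.5
finger_force: 25.6
```

>>> drive_tool(
  slide=[
    [0,0,-0.1],
    [0,0,-0.3],
    [0,0,-0.4],
    [0,0,-0.4],
    [0,0,0],
    [0,0,0],
  ],
  twist=[0,0,0,0,0,0],
)

```text
time_s: 16.65
position: [589.7, -295.5, 157.1]
tcp_rot: [-0.0, -0.706, 0.708, 0.0]
contact_force: [-0.5, 0.1, -0.7]
opening: 50.5
finger_force: 26.2
```

```bash
python3 -c "
from h import *
plan(548.6,-23.8,140)"
```

```text
t 16.65 pos [ 589.7 -295.5  157.1] yaw -90.19 open 50.5 F [-0.5  0.1 -0.7] 
slide total [-2.716  0.419  0.171] twist total 0.0
```

>>> drive_tool(
  slide=[
    [-0.2,0.03,0],
    [-0.36,0.055,0],
    [-0.36,0.055,0],
    [-0.36,0.055,0],
    [-0.36,0.055,0],
    [-0.36,0.055,0],
    [-0.36,0.055,0],
    [-0.35,0.05,0.17],
    [0,0,0.25],
    [0,0,0.25],
    [0,0,0.15],
    [0,0,0],
    [0,0,0],
  ],
  twist=[0,0,0,0,0,0,0,0,0,0,0,0,0],
)

```text
time_s: 18.27
position: [550.2, -24.8, 75.9]
tcp_rot: [0.0, -0.706, 0.708, -0.0]
contact_force: [0.5, 0.1, 0.1]
opening: 50.7
finger_force: 26.2
```

```bash
python3 - <<'E'
from h import *
s=shot("scene","pics/s4.png")
f=lambda im,c,w:cv2.resize(im["pixels"][c[1]-w:c[1]+w,c[0]-w:c[0]+w],(400,400),interpolation=cv2.INTER_CUBIC)
cv2.imwrite("pics/v4.png",np.hstack([f(s,(283,230),40),f(load("pics/scene0.npz"),(283,230),40)]))
plan(549.5,-24.4,68)
E
```

```text
t 18.32 pos [550.5 -24.9  76.1] yaw -90.22 open 51.0 F [-0.   0.6  0. ] 
slide total [-0.005  0.01   0.081] twist total 0.0
```

View pics/v4.png

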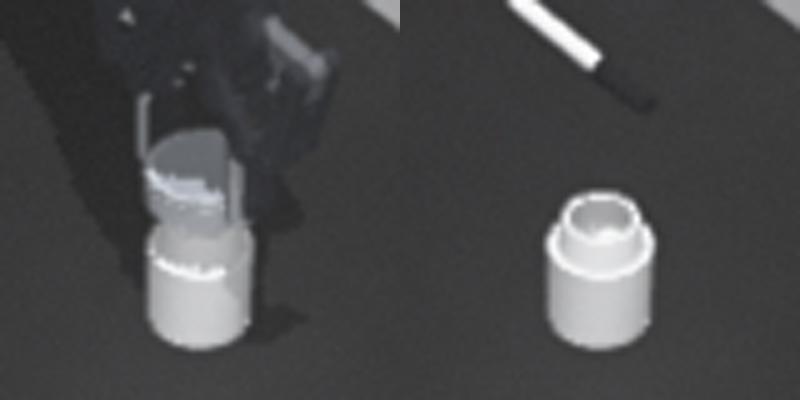

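Lid (left edge 145, centre about 201) lines up with the tub (148 to 254, centre about 201). Lowering and releasing.

>>> drive_tool(
  slide=[
    [-0.005,0.01,0.08],
    [0,0,0.06],
    [0,0,0.05],
    [0,0,0.05],
    [0,0,0.02],
    [0,0,0],
    [0,0,0],
  ],
  twist=[0,0,0,0,0,0,0],
)

```text
time_s: 19.2
position: [549.0, -24.2, 49.3]
tcp_rot: [0.0, -0.706, 0.708, -0.0]
contact_force: [-0.2, -0.2, 0.4]
opening: 51.2
finger_force: 26.2
```

>>> drive_tool(
  slide=[
    [0,0,0],
    [0,0,0],
    [0,0,0],
    [0,0,0],
    [0,0,0],
    [0,0,0],
  ],
  twist=[0,0,0,0,0,0],
  grip=0.85,
)

```text
time_s: 19.95
position: [548.9, -24.2, 49.3]
tcp_rot: [0.0, -0.706, 0.708, -0.0]
contact_force: [0.7, -1.3, 0.4]
opening: 72.8
finger_force: 0.0
```

>>> drive_tool(
  slide=[
    [0,0,-0.1],
    [0,0,-0.3],
    [0,0,-0.4],
    [0,0,-0.4],
    [0,0,0],
    [0,0,0],
    [0,0,0],
    [0,0,0],
  ],
  twist=[0,0,-0.319,-0.319,-0.319,-0.319,-0.319,-0.319],
  grip=1,
)

```text
time_s: 20.95
position: [548.9, -24.4, 170.0]
tcp_rot: [-0.0, 0.96, -0.28, 0.0]
contact_force: [-0.1, 0.1, -0.1]
opening: 85.8
finger_force: 0.0
```

```bash
python3 - <<'E'
from h import *
d=shot("top","pics/t5.png");s=shot("scene","pics/s5.png")
f=lambda im,c,w:cv2.resize(im["pixels"][c[1]-w:c[1]+w,c[0]-w:c[0]+w],(400,400),interpolation=cv2.INTER_CUBIC)
cv2.imwrite("pics/v5.png",np.hstack([f(s,(192,322),32),f(d,(402,165),32)]))
plan(590.5,-294,100,-23.5)
E
```

```text
t 21.05 pos [549.  -24.5 170. ] yaw -32.73 open 85.5 F [ 0.7 -0.6 -0.1] 
slide total [1.807 2.043 0.7  ] twist total -0.308
```

View pics/v5.png

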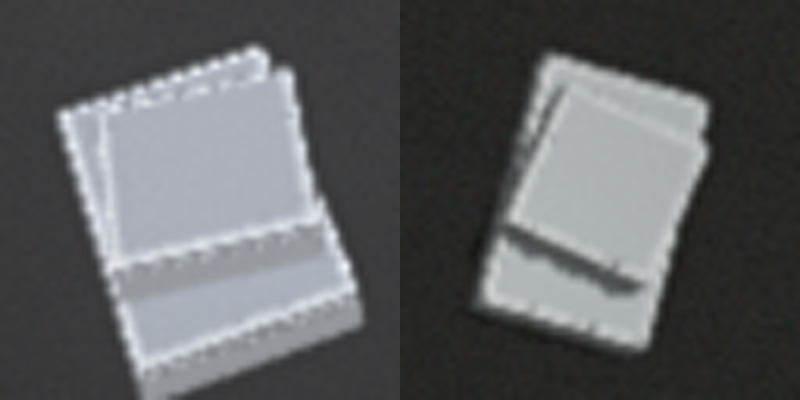

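Square lid corners: scene crop (105,110), (290,72), (322,215), (113,265); top crop (168,87), (307,150), (248,285), (108,225).

```bash
python3 - <<'E'
from h import *
d=load("pics/t5.npz");s=load("pics/s5.npz")
def q(im,c,P,z):
    R=np.array([ray(im,c[0]-32+(x+.5)/6.25-.5,c[1]-32+(y+.5)/6.25-.5,z)[:2] for x,y in P],np.float32);r=cv2.minAreaRect(R);print(R.round(1).tolist(),R.mean(0).round(1),np.round(r[1],1),round(r[2],1))
q(s,(192,322),[(105,110),(290,72),(322,215),(113,265)],36)
q(d,(402,165),[(168,87),(307,150),(248,285),(108,225)],36)
q(d,(402,165),[(145,55),(308,102),(248,350),(78,303)],18)
E
```

```text
[[557.0, -306.3999938964844], [582.4000244140625, -255.8000030517578], [633.9000244140625, -279.0], [608.0999755859375, -333.70001220703125]] [ 595.3 -293.7] [60.5 57.8] 64.7
[[630.2000122070312, -280.8999938964844], [605.2000122070312, -333.5], [552.7000122070312, -308.20001220703125], [576.2999877929688, -255.39999389648438]] [ 591.1 -294.5] [58.4 59.6] 64.7
[[648.2000122070312, -278.3999938964844], [628.9000244140625, -342.1000061035156], [530.5999755859375, -313.6000061035156], [549.5, -248.0]] [ 589.3 -295.5] [ 68.3 103.2] 73.9
```

>>> drive_tool(
  slide=[
    [0.26,0.29,0],
    [0.26,0.29,0],
    [0.26,0.29,0],
    [0.26,0.29,0],
    [0.26,0.29,0],
    [0.26,0.29,0],
    [0.265,0.293,0],
    [0,0,0],
    [0,0,0],
    [0,0,0.1],
    [0,0,0.1],
    [0,0,0.1],
    [0,0,0.1],
    [0,0,0.1],
    [0,0,0.1],
    [0,0,0.1],
    [0,0,0],
    [0,0,0],
    [0,0,0],
  ],
  twist=[0,0,0,0,0,0,0,-0.325,-0.325,-0.325,-0.325,-0.325,-0.325,-0.325,-0.325,-0.325,-0.325,0,0],
)

```text
time_s: 23.42
position: [592.4, -294.1, 99.6]
tcp_rot: [0.0, 0.846, 0.533, -0.0]
contact_force: [0.4, 0.9, 1.0]
opening: 85.2
finger_force: 0.0
```

```bash
python3 -c "
from h import *
plan(592.5,-294.2,20.5,64.7)"
```

```text
t 23.43 pos [ 592.4 -294.1   99.6] yaw 64.44 open 85.2 F [0.4 0.9 1. ] 
slide total [-0.     0.002  0.791] twist total -0.009
```

>>> drive_tool(
  slide=[
    [0,0,0.25],
    [0,0,0.25],
    [0,0,0.15],
    [0,0,0.09],
    [0,0,0.05],
    [0,0,0],
    [0,0,0],
  ],
  twist=[-0.01,0,0,0,0,0,0],
)

```text
time_s: 24.3
position: [592.8, -294.2, 21.0]
tcp_rot: [0.0, 0.843, 0.537, 0.0]
contact_force: [0.2, 0.4, -0.2]
opening: 85.6
finger_force: 0.0
```

>>> drive_tool(
  slide=[
    [0,0,0],
    [0,0,0],
    [0,0,0],
    [0,0,0],
    [0,0,0],
    [0,0,0],
    [0,0,0],
  ],
  twist=[0,0,0,0,0,0,0],
  grip=0.3,
  grip_force=25,
)

```text
time_s: 25.18
position: [592.7, -294.1, 21.0]
tcp_rot: [0.0, 0.843, 0.537, 0.0]
contact_force: [-0.9, -0.2, 5.9]
opening: 59.1
finger_force: 27.6
```

>>> drive_tool(
  slide=[
    [0,0,-0.1],
    [0,0,-0.3],
    [0,0,-0.4],
    [0,0,-0.4],
    [0,0,0],
    [0,0,0],
  ],
  twist=[0,0,0,0,0,0],
)

```text
time_s: 25.92
position: [591.8, -293.7, 140.0]
tcp_rot: [-0.0, 0.843, 0.538, -0.0]
contact_force: [-0.1, -0.1, -0.8]
opening: 59.2
finger_force: 27.2
```

```bash
python3 -c "
from h import *
plan(408.2,-259.3,100,25)"
```

```text
t 25.93 pos [ 591.8 -293.7  140. ] yaw 65.03 open 59.2 F [-0.1 -0.1 -0.8] 
slide total [-0.463 -1.81   0.4  ] twist total 1.334
```

>>> drive_tool(
  slide=[
    [-0.063,-0.21,0],
    [-0.1,-0.4,0],
    [-0.1,-0.4,0],
    [-0.1,-0.4,0],
    [-0.1,-0.4,0],
    [0,0,0],
    [0,0,0.1],
    [0,0,0.2],
    [0,0,0.2],
    [0,0,0.18],
    [0,0,0],
    [0,0,0],
  ],
  twist=[0,0,0,0,0,0.334,0.333,0.333,0.333,0,0,0],
)

```text
time_s: 27.42
position: [408.5, -259.4, 72.2]
tcp_rot: [-0.0, 0.976, 0.217, -0.0]
contact_force: [0.4, -0.3, 0.0]
opening: 59.4
finger_force: 27.2
```

```bash
python3 - <<'E'
from h import *
s=shot("scene","pics/s6.png")
f=lambda im,c,w:cv2.resize(im["pixels"][c[1]-w:c[1]+w,c[0]-w:c[0]+w],(400,400),interpolation=cv2.INTER_CUBIC)
cv2.imwrite("pics/v6.png",np.hstack([f(s,(162,250),36),f(load("pics/scene0.npz"),(162,250),36)]))
plan(408.2,-259.3,60,25)
E
```

```text
t 27.48 pos [ 408.8 -259.6   72.6] yaw 25.04 open 59.2 F [-0.7  0.8  0.4] 
slide total [-0.004 -0.005  0.126] twist total 0.001
```

View pics/v6.png

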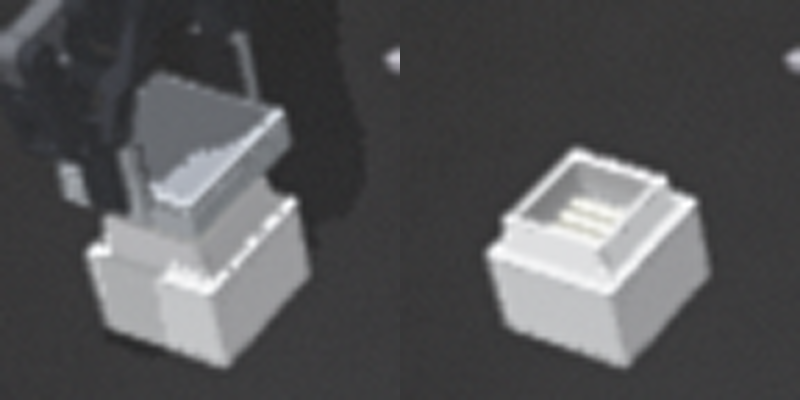

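>>> drive_tool(
  slide=[
    [0.01,-0.008,0.08],
    [0,0,0.05],
    [0,0,0.05],
    [0,0,0.05],
    [0,0,0.02],
    [0,0,0],
    [0,0,0],
  ],
  twist=[0,0,0,0,0,0,0],
)

```text
time_s: 28.35
position: [409.4, -258.4, 47.4]
tcp_rot: [0.0, 0.976, 0.217, 0.0]
contact_force: [-0.4, -0.1, -1.0]
opening: 59.2
finger_force: 27.2
```

>>> drive_tool(
  slide=[
    [0,0,0.01],
    [0,0,0],
    [0,0,0],
    [0,0,0],
    [0,0,0],
    [0,0,0],
  ],
  twist=[0,0,0,0,0,0],
  grip=1,
)

```text
time_s: 29.1
position: [409.2, -258.3, 46.3]
tcp_rot: [0.0, 0.976, 0.217, 0.0]
contact_force: [0.5, 0.3, 0.4]
opening: 84.9
finger_force: 0.0
```

>>> drive_tool(
  slide=[
    [0,0,-0.1],
    [0,0,-0.3],
    [0,0,-0.3],
    [0,0,-0.3],
    [0,0,0],
    [0,0,0],
    [0,0,0],
    [0,0,0],
  ],
  twist=[0,0,0,0.343,0.343,0.343,0.343,0],
)

```text
time_s: 30.1
position: [409.4, -258.3, 146.9]
tcp_rot: [0.0, 0.99, -0.139, 0.0]
contact_force: [0.1, 0.1, -0.5]
opening: 85.8
finger_force: 0.0
```

```bash
python3 -c "
from h import *
plan(590.5,-295.7,100,-16.1)"
```

```text
t 30.1 pos [ 409.4 -258.3  146.9] yaw -16.02 open 85.8 F [ 0.1  0.1 -0.5] 
slide total [ 1.844 -0.14   0.469] twist total 0.003
```

```bash
python3 - <<'E'
from h import *
d=shot("top","pics/t7.png");s=shot("scene","pics/s7.png")
def meas(d,u,v,w,z,ths):
    g=cv2.resize(d["pixels"][v-w:v+w,u-w:u+w].min(2),None,fx=4,fy=4,interpolation=cv2.INTER_CUBIC)
    for th in ths:
        cs,_=cv2.findContours((g>th).astype(np.uint8),cv2.RETR_EXTERNAL,cv2.CHAIN_APPROX_NONE)
        k=max(cs,key=cv2.contourArea)[:,0,:];P=np.array([ray(d,(a+.5)/4-.5+u-w,(b+.5)/4-.5+v-w,z)[:2] for a,b in k],np.float32)
        r=cv2.minAreaRect(P);print(th,np.round(r[0],1),np.round(r[1],1),round(r[2],1))
print("oblong lid");meas(d,402,165,34,18,(100,120,135))
print("square lid");meas(d,391,240,26,61,(120,140,150))
print("round lid");meas(d,290,181,26,65,(120,140,150))
plan(590.5,-295.7,100,-16.1)
E
```

```text
oblong lid
100 [ 589.8 -295.2] [ 69.8 105.9] 72.7
120 [ 589.8 -295.4] [ 68.4 104.7] 72.8
135 [ 589.8 -295.5] [ 67.7 103.9] 72.8
square lid
120 [ 405.2 -256.3] [83.9 25.3] 68.8
140 [ 405.4 -256.4] [82.8 23.8] 68.8
150 [ 405.2 -256.4] [82.3 23.2] 68.9
round lid
120 [547.9 -23.5] [52.9 52.5] 89.6
140 [547.9 -23.7] [51.2 51.3] 89.3
150 [548.2 -23.7] [51.2 50.7] 89.6
t 30.2 pos [ 409.3 -258.3  146.7] yaw -15.9 open 85.3 F [0.  0.3 0.8] 
slide total [ 1.845 -0.136  0.467] twist total 0.007
```

>>> drive_tool(
  slide=[
    [0.36,-0.028,0],
    [0.37,-0.028,0],
    [0.37,-0.028,0],
    [0.37,-0.028,0],
    [0.38,-0.028,0.2],
    [0,0,0.27],
    [0,0,0.27],
    [0,0,0.25],
    [0,0,0],
    [0,0,0],
  ],
  twist=[0.042,0,0,0,0,0,0,0,0,0],
)

```text
time_s: 31.45
position: [590.7, -299.9, 48.3]
tcp_rot: [0.0, 0.989, -0.151, 0.001]
contact_force: [-0.1, -0.6, 0.6]
opening: 85.2
finger_force: 0.0
```

```bash
python3 -c "
from h import *
plan(591.2,-295.5,4.5,-17.2)"
```

```text
t 31.45 pos [ 590.7 -299.9   48.3] yaw -17.33 open 85.2 F [-0.1 -0.6  0.6] 
slide total [-0.008 -0.043  0.438] twist total -0.004
```

>>> drive_tool(
  slide=[
    [-0.008,-0.043,0.1],
    [0,0,0.15],
    [0,0,0.1],
    [0,0,0.09],
    [0,0,0],
    [0,0,0],
  ],
  twist=[0,0,0,0,0,0],
)

```text
time_s: 32.2
position: [590.9, -295.4, 3.5]
tcp_rot: [0.0, 0.989, -0.151, 0.0]
contact_force: [0.2, 0.3, -0.1]
opening: 85.0
finger_force: 0.0
```

>>> drive_tool(
  slide=[
    [0,0,0],
    [0,0,0],
    [0,0,0],
    [0,0,0],
    [0,0,0],
    [0,0,0],
  ],
  twist=[0,0,0,0,0,0],
  grip=0.3,
  grip_force=30,
)

```text
time_s: 32.95
position: [591.1, -295.4, 4.1]
tcp_rot: [0.0, 0.989, -0.151, 0.001]
contact_force: [-0.7, 0.2, 5.3]
opening: 65.0
finger_force: 33.9
```

>>> drive_tool(
  slide=[
    [0,0,-0.1],
    [0,0,-0.3],
    [0,0,-0.4],
    [0,0,-0.4],
    [0,0,-0.3],
    [0,0,0],
    [0,0,0],
  ],
  twist=[0,0,0,0,0,0,0],
)

```text
time_s: 33.83
position: [590.1, -294.7, 152.6]
tcp_rot: [-0.0, 0.989, -0.151, -0.001]
contact_force: [-0.1, -1.0, -0.9]
opening: 65.4
finger_force: 33.5
```

```bash
python3 -c "
from h import *
plan(520,0,150)
plan(430,258.4,150,-9)"
```

```text
t 33.83 pos [ 590.1 -294.7  152.6] yaw -17.37 open 65.4 F [-0.1 -1.  -0.9] 
slide total [-1.549 -2.603  0.026] twist total 0.0
t 33.83 pos [ 590.1 -294.7  152.6] yaw -17.37 open 65.4 F [-0.1 -1.  -0.9] 
slide total [-3.179 -4.8    0.026] twist total -0.279
```

>>> drive_tool(
  slide=[
    [-0.15,-0.22,0],
    [-0.275,-0.416,0],
    [-0.275,-0.416,0],
    [-0.275,-0.416,0],
    [-0.275,-0.416,0],
    [-0.275,-0.416,0],
    [-0.275,-0.416,0],
    [-0.275,-0.416,0],
    [-0.275,-0.416,0],
    [-0.275,-0.416,0],
    [-0.275,-0.416,0],
    [-0.275,-0.416,0],
    [0,0,0.2],
    [0,0,0.3],
    [0,0,0.25],
    [0,0,0.1],
    [0,0,0],
    [0,0,0],
  ],
  twist=[0,0,0,0,0,0,0,0,0,0,0,0,-0.279,0,0,0,0,0],
)

```text
time_s: 36.08
position: [431.4, 257.7, 68.9]
tcp_rot: [-0.0, 0.997, -0.079, 0.0]
contact_force: [0.6, -0.5, -0.5]
opening: 64.9
finger_force: 33.5
```

```bash
python3 - <<'E'
from h import *
s=shot("scene","pics/s8.png")
f=lambda im,c,w:cv2.resize(im["pixels"][c[1]-w:c[1]+w,c[0]-w:c[0]+w],(400,400),interpolation=cv2.INTER_CUBIC)
cv2.imwrite("pics/v8.png",np.hstack([f(s,(327,176),36),f(load("pics/scene0.npz"),(327,176),36)]))
plan(430,258.4,60,-9)
E
```

```text
t 36.12 pos [431.5 257.8  69.1] yaw -9.02 open 64.9 F [-0.1 -0.  -0.5] 
slide total [-0.016 -0.004  0.091] twist total -0.001
```

View pics/v8.png

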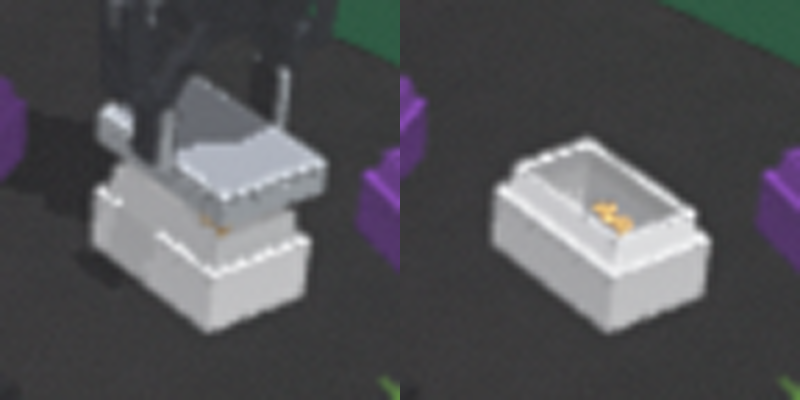

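```bash
python3 - <<'E'
from h import *
s=load("pics/s8.npz");o=observe()
c=lambda x,y:(327-36+(x+.5)*.18-.5,176-36+(y+.5)*.18-.5)
for n,P,z in(("lid",[(222,225),(326,187)],65),("lidtop",[(222,194),(326,160)],83),("tub sh",[(210,275),(310,238),(92,190)],35),("tub base",[(210,331),(306,295)],0)):
    print(n,[ray(s,*c(*p),z)[:2].round(1).tolist() for p in P])
def cor(x,y,yaw,a,b):
    t=np.radians(yaw);R=np.array([[np.cos(t),-np.sin(t)],[np.sin(t),np.cos(t)]]);return [(np.array([x,y])+R@np.array(q)).round(1).tolist() for q in((a,-b),(a,b),(-a,-b))]
print("expect lid",cor(431.5,257.8,-9,51,33));print("expect tub",cor(429.3,258.3,-9,49.5,31.5))
E
```

```text
lid [[477.4, 221.0], [488.2, 287.4]]
lidtop [[476.5, 219.6], [489.2, 283.0]]
tub sh [[474.7, 218.9], [485.7, 283.1], [379.0, 231.9]]
tub base [[476.1, 221.8], [487.4, 283.9]]
expect lid [[476.7, 217.2], [487.0, 282.4], [376.0, 233.2]]
expect tub [[473.3, 219.4], [483.1, 281.7], [375.5, 234.9]]
```

Ray casting shows the lid within about 1 mm of the tub centre. Lowering.

>>> drive_tool(
  slide=[
    [-0.008,0.005,0.08],
    [0,0,0.06],
    [0,0,0.05],
    [0,0,0.05],
    [0,0,0.035],
    [0,0,0],
    [0,0,0],
  ],
  twist=[0,0,0,0,0,0,0],
)

```text
time_s: 37.0
position: [430.0, 257.0, 41.0]
tcp_rot: [0.0, 0.997, -0.079, -0.0]
contact_force: [-1.8, -1.2, 5.3]
opening: 64.8
finger_force: 34.1
```

>>> drive_tool(
  slide=[
    [0,0,0],
    [0,0,0],
    [0,0,0],
    [0,0,0],
    [0,0,0],
    [0,0,0],
  ],
  twist=[0,0,0,0,0,0],
  grip=1,
)

```text
time_s: 37.75
position: [430.1, 257.1, 40.8]
tcp_rot: [-0.0, 0.997, -0.079, 0.0]
contact_force: [-1.2, -0.4, 0.4]
opening: 85.3
finger_force: 0.0
```

>>> drive_tool(
  slide=[
    [0,0,-0.1],
    [0,0,-0.3],
    [0,0,-0.4],
    [0,0,-0.4],
    [0,0,-0.3],
    [0.1,0.4,0],
    [0.1,0.4,0],
    [0.1,0.4,0],
    [0.1,0.4,0],
    [0,0.2,0],
    [0,0,0],
    [0,0,0],
  ],
  twist=[0,0,0,0,0,0,0,0,0,0,0,0],
)

```text
time_s: 39.25
position: [441.6, 74.0, 191.2]
tcp_rot: [-0.0, 0.997, -0.078, 0.0]
contact_force: [0.5, 0.5, -0.3]
opening: 85.1
finger_force: 0.0
```

```bash
python3 - <<'E'
from h import *
d=shot("top","pics/t9.png");s=shot("scene","pics/s9.png")
f=lambda im,c,w:cv2.resize(im["pixels"][c[1]-w:c[1]+w,c[0]-w:c[0]+w],(266,266),interpolation=cv2.INTER_CUBIC)
r=lambda im,C:[f(im,c,26) for c in C]
a=r(s,[(383,205),(283,240),(162,255)])+r(s,[(327,178)])+r(d,[(171,233),(391,240)])
cv2.imwrite("pics/v9.png",np.vstack([np.hstack(a[:3]),np.hstack(a[3:])]))
def meas(n,u,v,w,z,th=135):
    g=cv2.resize(d["pixels"][v-w:v+w,u-w:u+w].min(2),None,fx=4,fy=4,interpolation=cv2.INTER_CUBIC)
    cs,_=cv2.findContours((g>th).astype(np.uint8),cv2.RETR_EXTERNAL,cv2.CHAIN_APPROX_NONE)
    k=max(cs,key=cv2.contourArea)[:,0,:];P=np.array([ray(d,(a+.5)/4-.5+u-w,(b+.5)/4-.5+v-w,z)[:2] for a,b in k],np.float32)
    q=cv2.minAreaRect(P);print(n,np.round(q[0],1),np.round(q[1],1),round(q[2],1))
meas("small",160,158,26,53);meas("round",290,181,26,65);meas("square",391,240,26,61);meas("oblong",171,233,30,55)
E
```

```text
small [606.7 287.2] [37.6 36.8] 89.7
round [547.9 -23.7] [51.2 51.3] 89.3
square [ 407.1 -257.5] [61.9 60.7] 24.5
oblong [429.3 257.7] [ 67.3 103.2] 80.9
```

View pics/v9.png

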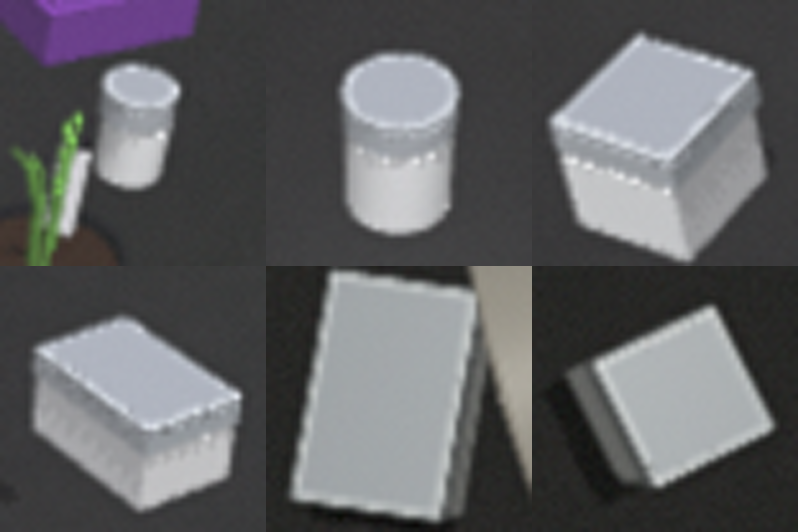

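All four lids sit level and home, with centres within 2 mm of the tubs as first measured. Nothing is touched by the robot. Handing in.

```bash
python3 -c "
from rig import sign_off
print(sign_off())"
```

```text
the job is handed in; nothing more can be done
None
```

All four tubs are closed with their own lids, level and fully home in the final camera check. The seedling and rack were not touched, and the job was handed in at about 39 s; no verdict came back.

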